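Raise the bench work rest to its yellow rung and lock it on the pawl

TASK

Raise the height-adjustable work rest by its wooden bar until the yellow rung has passed the red pawl and the pawl has dropped back underneath, then lower it gently until the yellow rung sits on the pawl. Still on the bar, press down with about 15 N to prove that it is locked, then let go and leave it standing there. Do not drop, jerk or force it, and leave the jar, spool and tin where they are.

Things in the scene. Friction and masses are not known exactly. Their poses are not given: they have to be found in the camera images.
- stand: Green steel stand, fixed to the bench. Origin on the bench midway between its two guide posts; z up, y from post to post, -x the side with the pawl. Base plate 12 mm thick, x -87..63, y -75..75 mm. Guide channels at y -45..-30 and 30..45 mm, x -14..14 mm, tops 148 mm above the bench; the section slides straight up and down in them with 2 mm play all round.
- section: Loose ladder section, 0.32 to 0.5 kg: two aluminium rails 156 mm long at y = -32 and 32 mm, 8 mm round rungs between them (steel 50 mm, yellow 8 mm above the origin), wooden bar on top. Origin midway between the rails' feet, axes as the stand's. Starts on the base plate, origin 12 mm above the bench, rungs below the pawl; locked on the yellow rung it is 75 to 91 mm above the bench.
- rest_bar (a point): Centre of the wooden rest bar on top of the section: 16 mm thick along x, 100 mm long along y, 30 mm high (black rubber top face 15 mm above this point), nothing else within 40 mm of its long faces. Axes as the section's. Can be gripped from above across its thickness.
- yellow_rung (a point): Middle of the yellow rung, on its axis, 161 mm below rest_bar. Once this axis is about 22 mm above its seat on the pawl, the pawl falls back under the rung by itself. The seat (rung axis) is 9 mm above the pawl's hinge.
- pawl_unit: Cross plate with the red gravity pawl, on the stand's -x side; origin and axes are the stand's. Pawl: bar 10 mm thick, 20 mm wide, hinged at x = -46 mm, lying level, nose 7 mm past the rungs' axis. Its hinge is clamped 74 to 90 mm above the bench, different each time, not measured: feel for it. It is sprung, about 10 N per mm beyond 4 N, to 7 mm; over 25 N overloads it.
- pawl (a joint): Angle of the pawl: 0 = level, ready to carry a rung (it cannot go lower); up to 1.2 rad as a passing rung swings its nose up.
- jar: Glass jar of brass nails, 60 mm diameter, 78 mm high, origin under its middle; stands beside the stand, loose. Leave alone.
- spool: Red thread spool, 49 mm diameter, 58 mm high, origin under its middle; stands on the other side of the stand, loose. Leave alone.
- tin: Round shoe polish tin, 75 mm diameter, 24 mm high, origin under its middle; lies behind the stand, loose. Leave alone.
There are look-alikes about, which are no part of the job. Of the things shaped like the stand, the green one is meant.

How it is judged (in metres and radians):
On the way, in this order (a step that is already met when the one before it is completed fails the run):
1. the section is raised so far that the yellow rung has passed above the pawl's seat (section origin more than 94 mm above the stand's) (z of section in the frame of stand above 0.094 m), for 0.1 s.
2. the yellow rung sits on the level pawl and the section is pressed down on it: more than 13 N on the pawl, weight included, for 0.2 s (contact force between section and pawl_unit above 13 N and z of section in the frame of stand between 0.068 and 0.093 m and value of joint pawl below 0.12 rad), for 0.2 s.
At the end, for the whole second after the job is handed in: The section hangs at rest with its yellow rung on the pawl: its origin 71 to 93 mm above the stand's, the pawl level (within 0.12 rad) and carrying more than 1 N, speed below 0.02 m/s (z of section in the frame of stand between 0.071 and 0.093 m and value of joint pawl below 0.12 rad and contact force between section and pawl_unit above 1 N and linear speed of section below 0.02 m/s); the robot touches nothing.
It fails at once if more than 25 N between the section and the pawl unit (contact force between section and pawl_unit above 25 N).
It fails at once if more than 40 N between the section and the stand's guides or base (contact force between section and stand above 40 N).
It fails at once if the section dropped or jerked: faster than 0.4 m/s (linear speed of section above 0.4 m/s).
It fails at once if the jar, the spool or the tin shifted by more than 20 mm or tipped (distance of any of jar, spool, tin from where it was at the start of the episode above 0.02 m or angle between any of jar, spool, tin's own z axis and vertical above 0.3 rad).
It also fails if it takes over 54 s, if anything falls off the work surface, if the arm or the gripper's body presses on something with over 40 N, if the wrist force passes 120 N, or if a joint passes its speed limit or range.

ROBOT

A 7-joint arm with a two-finger parallel gripper is mounted at the origin on a cart in front of the work surface, level with it; the furniture and walls round the work are solid. World frame = base frame: x ahead of the robot, y to its left, z up, the work surface at z = 0. Lengths are in mm, angles in rad, forces in N, time in s.
With the tool pointing down it reaches from about 400 to 875 mm from the base axis. Payload 4.4 kg.
Tool frame: the origin (TCP) lies between the finger pads; the fingertips stand 22 mm ahead of it and the grasp point (between the pads) lies 3 mm ahead of it; z points along the fingers, y is the line along which they close (so a half turn about z gives the same grasp; the last joint's range is limited). The gripper opens to 85 mm and grips with 20 to 120 N. Pads are 22 mm wide; open, the fingers measure 114 mm over their backs; the gripper's body (76 mm by 85 mm) begins 54 mm behind the grasp point. The pads swing forward as they close: fully open they stand 13 mm farther back than shut.
Start: joints at [1.169, 0.628, 0.038, 1.517, -0.027, 0.996, -0.02], TCP at [214.218, -613.7, 253.313] pointing down, gripper open.
Joint ranges: [-3.06, 3.06], [-0.37, 2.12], [-1.25, 1.32], [0.18, 2.47], [-1.1, 4.24], [0.23, 1.98], [-2.94, 2.94]. Speed limits (rad/s): [2.57, 2.57, 3.14, 3.14, 3.14, 3.14, 3.14].

INTERFACE

Orientations are given as [roll, pitch, yaw] about the fixed x, y, z axes, in that order (R = Rz(yaw) Ry(pitch) Rx(roll)).
In Python, from cell import ctrl gives the robot as it stands.
- The arm moves only by the tool step_arm, never from a script. Its argument "plan" is a list of rows, each an object of numbers: "dx", "dy", "dz": the shift along the tool's x, y, z scaled (see below); "ax", "ay", "az": the turn, a rotation vector about the tool's x, y, z scaled (see below); "gripper": the opening, from 0 (shut) to 1 (fully open). A call has 1 to 20 rows; each row shifts and turns the commanded pose from where the row before left it, along the tool's axes as they then stand; what a row does not reach is not made up. The controller multiplies each number of a shift by 0.3 m and each number of a turn by 90 degrees. A row lasts 1/8 s, in which the tool goes at most 62.5 mm and 10.7 degrees, less where a joint would pass 70% of its speed; a pose out of reach is approached as far as the arm can. A call with a number of a shift or a turn outside -1 to 1 is refused whole. A call with a gripper value outside its range is refused whole. The fingers move at their own pace and stop on an object; the grip force is fixed at half the most. Time passes only in rows, so rows that do not move let the fingers close. It gives the time, the measured TCP pose, the force, the opening and the grip force at its end, in the units of the state.
- ctrl.read_state(): the state, without advancing time (a new reading comes with each control period).
- ctrl.get_image(name): name is "side" or "top" or "wrist"; returns a dict with "color" (480x640x3 uint8, red, green, blue), "range_z" (480x640 float32, mm along the optical axis (not along the pixel's ray), 0 where there is no reading), "fx", "fy", "cx", "cy" (pixels), "T" (4x4, takes a point from camera to world coordinates); the wrist camera has in their place "T_tool_cam" (4x4, takes a point from camera to tool coordinates, whose origin is the TCP and whose axes are the flange's). Camera axes: x right, y down, z forward; pixel columns grow to the right and rows downward; lengths in mm; the calibration is good to about 2 mm. A picture is of the moment at which its call begins: read the wrist's pose just before it.
- ctrl.finish_job(): hands the job in; it is judged then, once.
The state is a dict: "clock": time; "qpos": joint angles; "qd": joint speeds; "tau": joint torques, N m; "eef_pos": TCP position; "tool_rot": TCP orientation; "force": force on the tool from outside, world axes, zero at the start; "torque": the same for the moment, N m; "width": finger opening in mm; "gripper_force": force on a finger pad.
Only numpy, scipy, OpenCV 4.12 (cv2) and the standard library are available. Lean on these libraries where they do the work, as an engineer would, in place of code of your own. Each camera call takes 0.05 s, during which the arm holds its last target. There are 200 camera calls.

## Working session

There is one attempt and no reset: what is moved stays moved. The work goes in short steps, Python scripts to look and compute and a tool call to move; the robot and the scene stay as the last step left them, time stands still between calls to the robot, and variables do not carry over. Pictures are saved under pics/ and viewed, at most 10 in all, crops included, and the job is handed in when it is done.

Besides the shell and the picture viewer there is one more tool, called after "Request:" in YAML: its name, and indented under it one key for each argument. step_arm: Moves the arm, as the interface text tells. Shifts and turns lie within -1 to 1; 1 stands for 0.3 m of shift or 90 degrees of turn. Its arguments: {"type":"object","properties":{"plan":{"type":"array"}},"required":["plan"]}

```bash
mkdir -p pics; ls; python3 - <<'E'
from cell import ctrl
import cv2,numpy as np,pickle
s=ctrl.read_state();print(s)
d={}
for n in("side","top"):
    d[n]=ctrl.get_image(n);cv2.imwrite(f"pics/{n}0.png",d[n]["color"][:,:,::-1])
    print(n,d[n]["T"].round(3).tolist(),d[n]["fx"])
pickle.dump(d,open("d.pkl","wb"))
E
```

```text
pics
{'clock': 0.0, 'qpos': array([ 1.16919531,  0.6293864 ,  0.03844578,  1.51836296, -0.02699516,
        0.9962887 , -0.02003055]), 'qd': array([ 0.00014608, -0.00101219, -0.0010128 , -0.00043581,  0.00112287,
       -0.00047028,  0.00019247]), 'tau': array([-3.43189686e-04, -5.63392639e+01,  1.22583613e+00, -1.93445313e+01,
        1.08653257e-02,  1.06102740e-02, -1.87758928e-05]), 'eef_pos': array([ 214.02463104, -613.13826081,  252.36463242]), 'tool_rot': array([-3.13966573e+00,  3.37912263e-05,  3.35770154e-01]), 'force': array([ 0.60323169, -0.56542555, -0.41709075]), 'torque': array([ 0.04844077, -0.02075128,  0.02614777]), 'gripper_force': 0.0, 'width': 85.03274836266525}
side [[0.997, -0.035, 0.068, 497.967], [-0.076, -0.549, 0.832, -842.011], [0.008, -0.835, -0.55, 718.612], [0.0, 0.0, 0.0, 1.0]] 508.82198384928955
top [[-0.07, -0.976, 0.207, 353.203], [-0.998, 0.068, -0.016, 27.816], [0.002, -0.208, -0.978, 1016.277], [0.0, 0.0, 0.0, 1.0]] 457.26806311675165
```

View pics/side0.png

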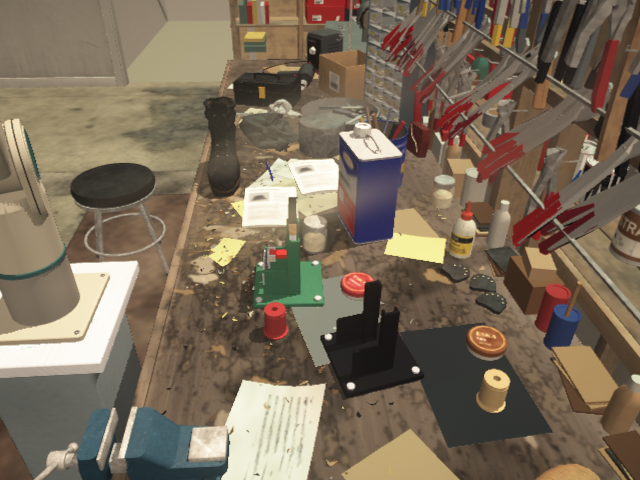

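View pics/top0.png

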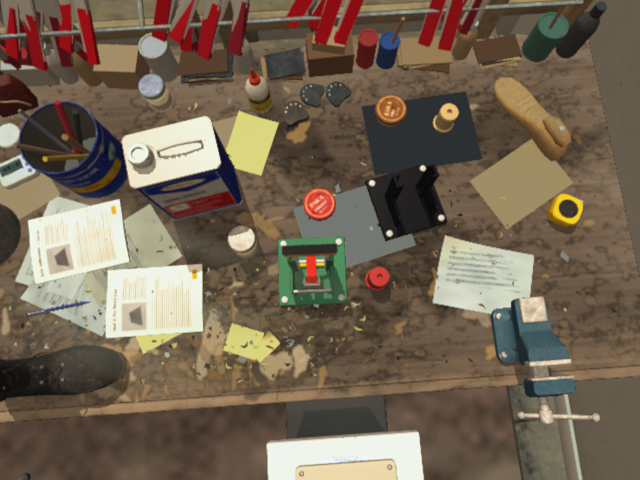

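Side view: green stand at about (288,283), bar top at (292,215), black look-alike at (370,350). Top view: green base at (312,271), rubber bar at (309,249), red pawl (311,268) on the robot side, jar (242,240), spool (377,278), tin (319,204).

```bash
cat > h.py <<'E'
import numpy as np,cv2
def cloud(im,T=None):
    T=im["T"] if T is None else T
    v,u=np.mgrid[:480,:640];z=im["range_z"]
    P=np.stack([(u-im["cx"])/im["fx"]*z,(v-im["cy"])/im["fy"]*z,z],-1)
    P=P@T[:3,:3].T+T[:3,3];P[z<=0]=np.nan;return P
def rect(P):
    r=cv2.minAreaRect(P[:,:2].astype(np.float32));return [np.round(x,1) for x in r]
E
python3 - <<'E'
import pickle,numpy as np,cv2
from h import *
d=pickle.load(open("d.pkl","rb"))
for n,box in(("top",(265,225,360,315)),("side",(240,180,340,315))):
    im=d[n];P=cloud(im);x0,y0,x1,y1=box
    m=np.zeros((480,640),bool);m[y0:y1,x0:x1]=1;m&=~np.isnan(P[...,2])
    hsv=cv2.cvtColor(im["color"],cv2.COLOR_RGB2HSV)
    g=m&(abs(hsv[...,0].astype(int)-70)<20)&(hsv[...,1]>90)
    b=m&(P[...,2]>185)&(P[...,2]<210)
    pl=g&(abs(P[...,2]-12)<8)
    for k,mm in(("plate",pl),("bar",b)):
        Q=P[mm];print(n,k,len(Q),Q.mean(0).round(1),np.median(Q[:,2]).round(1),rect(Q),Q.min(0).round(),Q.max(0).round())
    # rays onto plane for outlines
    def ray(uv,h):
        r=np.c_[(uv[:,0]-im["cx"])/im["fx"],(uv[:,1]-im["cy"])/im["fy"],np.ones(len(uv))]@im["T"][:3,:3].T
        o=im["T"][:3,3];return o+r*((h-o[2])/r[:,2])[:,None]
    for k,mm,h in(("plate",pl,12),("bar",b,196)):
        uv=np.argwhere(mm)[:,::-1].astype(float);print("  ray",k,rect(ray(uv,h)))
    red=m&((hsv[...,0]<6)|(hsv[...,0]>174))&(hsv[...,1]>170)
    Q=P[red];print("red",Q.mean(0).round(1),len(Q))
E
```

```text
top plate 1932 [495.   41.4  11.7] 11.7 [array([503.1,  41.4]), array([148.1, 147.4]), np.float64(88.3)] [429. -33.   5.] [578. 118.  18.]
top bar 542 [515.8  41.1 196. ] 196.6 [array([516.5,  40.5]), array([100.6,  17.4]), np.float64(88.1)] [506. -10. 185.] [527.  91. 200.]
  ray plate [array([502.9,  41.3]), array([147.7, 147.7]), np.float64(88.3)]
  ray bar [array([515.6,  40.5]), array([100.4,  18.6]), np.float64(88.4)]
red [493.8  41.6  91.4] 244
side plate 1220 [531.1  19.6  13. ] 12.9 [array([503.6,  38.7]), array([150.8, 145.5]), np.float64(88.5)] [430. -37.   6.] [578. 113.  20.]
side bar 250 [514.1  31.3 196.9] 197.8 [array([515. ,  41.3]), array([105.2,  15.7]), np.float64(88.4)] [506. -11. 185.] [523.  94. 201.]
  ray plate [array([503.5,  37.1]), array([151.8, 145.5]), np.float64(88.3)]
  ray bar [array([514.8,  33.4]), array([120.7,  15.5]), np.float64(88.6)]
red [477.9 -53.6  69.4] 313
```

Stand origin ≈ (515.3, 41), yaw ≈ −0.03; bar at (515.5, 40.7), rubber top at z = 196, as expected. Next I'll compute the hover move.

```bash
cat > goto.py <<'E'
import sys,numpy as np
from cell import ctrl
from scipy.spatial.transform import Rotation as R
def d(v,n=4): return [round(float(x),n) for x in v]
if __name__=="__main__":
    s=ctrl.read_state();p=np.array(s["eef_pos"]);r=R.from_euler("xyz",s["tool_rot"])
    x,y,z,yaw,n=map(float,sys.argv[1:6]);n=int(n);g=R.from_euler("xyz",[np.pi,0,yaw])
    a0,a1=np.arctan2(p[1],p[0]),np.arctan2(y,x);r0,r1=np.hypot(p[0],p[1]),np.hypot(x,y)
    w=(r.inv()*g).as_rotvec();c=p.copy()
    for i in range(1,n+1):
        f=i/n;a=a0+f*(a1-a0);q=r0+f*(r1-r0);t=np.array([q*np.cos(a),q*np.sin(a),p[2]+f*(z-p[2])])
        print("d",d(r.inv().apply(t-c)/300),"a",d(w/n/(np.pi/2)));c=t;r=r*R.from_rotvec(w/n)
    print(p.round(1),np.round(s["tool_rot"],4),s["force"].round(2),s["clock"])
E
python3 goto.py 515.5 40.7 290 1.541 16
```

```text
d [0.1753, -0.0348, -0.0078] a [-0.0001, -0.0, -0.048]
d [0.1728, -0.0359, -0.0077] a [-0.0001, -0.0, -0.048]
d [0.1703, -0.0369, -0.0077] a [-0.0001, -0.0, -0.048]
d [0.1678, -0.0379, -0.0077] a [-0.0001, -0.0, -0.048]
d [0.1653, -0.0389, -0.0077] a [-0.0001, -0.0, -0.048]
d [0.1627, -0.0399, -0.0077] a [-0.0001, -0.0, -0.048]
d [0.1602, -0.0408, -0.0077] a [-0.0001, -0.0, -0.048]
d [0.1577, -0.0417, -0.0077] a [-0.0001, -0.0, -0.048]
d [0.1551, -0.0425, -0.0077] a [-0.0001, -0.0, -0.048]
d [0.1526, -0.0433, -0.0077] a [-0.0001, -0.0, -0.048]
d [0.15, -0.0441, -0.0077] a [-0.0001, -0.0, -0.048]
d [0.1475, -0.0449, -0.0078] a [-0.0001, -0.0, -0.048]
d [0.1449, -0.0456, -0.0078] a [-0.0001, -0.0, -0.048]
d [0.1424, -0.0463, -0.0078] a [-0.0001, -0.0, -0.048]
d [0.1398, -0.047, -0.0078] a [-0.0001, -0.0, -0.048]
d [0.1372, -0.0476, -0.0078] a [-0.0001, -0.0, -0.048]
[ 214.  -613.2  252.5] [-3.1399  0.      0.3358] [-0.02  0.77  0.96] 0.1
```

Request:
step_arm:
  plan:
    - {"dx":0.09,"dy":-0.018,"dz":-0.02,"az":-0.024}
    - {"dx":0.175,"dy":-0.035,"dz":-0.02,"az":-0.048}
    - {"dx":0.172,"dy":-0.036,"dz":-0.02,"az":-0.048}
    - {"dx":0.17,"dy":-0.037,"dz":-0.02,"az":-0.048}
    - {"dx":0.167,"dy":-0.038,"dz":-0.02,"az":-0.048}
    - {"dx":0.165,"dy":-0.039,"dz":-0.02,"az":-0.048}
    - {"dx":0.162,"dy":-0.04,"az":-0.048}
    - {"dx":0.16,"dy":-0.041,"az":-0.048}
    - {"dx":0.157,"dy":-0.042,"az":-0.048}
    - {"dx":0.155,"dy":-0.043,"az":-0.048}
    - {"dx":0.152,"dy":-0.043,"az":-0.048}
    - {"dx":0.15,"dy":-0.044,"az":-0.048}
    - {"dx":0.147,"dy":-0.045,"az":-0.048}
    - {"dx":0.145,"dy":-0.046,"az":-0.048}
    - {"dx":0.142,"dy":-0.046,"az":-0.048}
    - {"dx":0.14,"dy":-0.047,"az":-0.048}
    - {"dx":0.07,"dy":-0.024,"az":-0.024}
    - {"dx":0,"gripper":0.5}
    - {"dx":0,"gripper":0.5}

```text
invalid input
```

```bash
python3 goto.py 515.5 40.7 270 1.541 1; python3 - <<'E'
from cell import ctrl
from scipy.spatial.transform import Rotation as R
import numpy as np,cv2
from h import *
s=ctrl.read_state();im=ctrl.get_image("wrist")
T=np.eye(4);T[:3,:3]=R.from_euler("xyz",s["tool_rot"]).as_matrix();T[:3,3]=s["eef_pos"];T=T@im["T_tool_cam"]
P=cloud(im,T);cv2.imwrite("pics/w1.png",im["color"][:,:,::-1])
m=(P[...,2]>185)&(P[...,2]<210)&(abs(P[...,0]-515)<40)&(abs(P[...,1]-40)<80);Q=P[m]
print(len(Q),np.median(Q,0).round(1),rect(Q),s["width"])
E
```

```text
d [1.6669, -1.7268, -0.0554] a [-0.001, -0.0007, -0.7673]
[ 214.  -613.2  252.5] [-3.1399  0.      0.3358] [-0.02  0.77  0.96] 0.1
0 [nan nan nan] [array([0., 0.]), array([0., 0.]), np.float64(0.0)] 84.9290860496053
  return _methods._mean(a, axis=axis, dtype=dtype,
  ret = um.true_divide(
```

Request:
step_arm:
  plan:
    - {"dx":0.09,"dy":-0.018,"dz":-0.02,"ax":0,"ay":0,"az":-0.024,"gripper":1}
    - {"dx":0.175,"dy":-0.035,"dz":-0.02,"ax":0,"ay":0,"az":-0.048,"gripper":1}
    - {"dx":0.172,"dy":-0.036,"dz":-0.02,"ax":0,"ay":0,"az":-0.048,"gripper":1}
    - {"dx":0.17,"dy":-0.037,"dz":-0.02,"ax":0,"ay":0,"az":-0.048,"gripper":1}
    - {"dx":0.167,"dy":-0.038,"dz":-0.02,"ax":0,"ay":0,"az":-0.048,"gripper":1}
    - {"dx":0.165,"dy":-0.039,"dz":-0.02,"ax":0,"ay":0,"az":-0.048,"gripper":1}
    - {"dx":0.162,"dy":-0.04,"dz":0,"ax":0,"ay":0,"az":-0.048,"gripper":1}
    - {"dx":0.16,"dy":-0.041,"dz":0,"ax":0,"ay":0,"az":-0.048,"gripper":1}
    - {"dx":0.157,"dy":-0.042,"dz":0,"ax":0,"ay":0,"az":-0.048,"gripper":1}
    - {"dx":0.155,"dy":-0.043,"dz":0,"ax":0,"ay":0,"az":-0.048,"gripper":1}
    - {"dx":0.152,"dy":-0.043,"dz":0,"ax":0,"ay":0,"az":-0.048,"gripper":1}
    - {"dx":0.15,"dy":-0.044,"dz":0,"ax":0,"ay":0,"az":-0.048,"gripper":1}
    - {"dx":0.147,"dy":-0.045,"dz":0,"ax":0,"ay":0,"az":-0.048,"gripper":1}
    - {"dx":0.145,"dy":-0.046,"dz":0,"ax":0,"ay":0,"az":-0.048,"gripper":1}
    - {"dx":0.142,"dy":-0.046,"dz":0,"ax":0,"ay":0,"az":-0.048,"gripper":1}
    - {"dx":0.14,"dy":-0.047,"dz":0,"ax":0,"ay":0,"az":-0.048,"gripper":1}
    - {"dx":0.07,"dy":-0.024,"dz":0,"ax":0,"ay":0,"az":-0.024,"gripper":0.5}
    - {"dx":0,"dy":0,"dz":0,"ax":0,"ay":0,"az":0,"gripper":0.5}
    - {"dx":0,"dy":0,"dz":0,"ax":0,"ay":0,"az":0,"gripper":0.5}

```text
clock: 2.52
eef_pos: [518.8, 42.0, 289.3]
tool_rot: [3.141, 0.001, 1.54]
force: [-0.4, -0.6, -0.1]
width: 42.8
gripper_force: 0.0
```

```bash
cat > wr.py <<'E'
from cell import ctrl
from scipy.spatial.transform import Rotation as R
import numpy as np,cv2,sys
from h import *
s=ctrl.read_state();im=ctrl.get_image("wrist")
T=np.eye(4);T[:3,:3]=R.from_euler("xyz",s["tool_rot"]).as_matrix();T[:3,3]=s["eef_pos"];T=T@im["T_tool_cam"]
P=cloud(im,T);cv2.imwrite(sys.argv[1],im["color"][:,:,::-1])
m=(P[...,2]>185)&(P[...,2]<210)&(abs(P[...,0]-515)<40)&(abs(P[...,1]-40)<80);Q=P[m]
print(len(Q),np.median(Q,0).round(1),rect(Q),s["width"])
E
python3 goto.py 515.5 40.7 270 1.541 1;python3 wr.py pics/w2.png
```

```text
d [-0.0046, -0.0108, 0.0644] a [0.0002, 0.0009, -0.0009]
[518.8  42.  289.3] [3.1414e+00 1.4000e-03 1.5395e+00] [-0.36 -0.61 -0.09] 2.525
3459 [515.8  48.2 197.1] [array([515.6,  42.8]), array([100.3,  16.9]), np.float64(88.2)] 42.781669513255
```

Request:
step_arm:
  plan:
    - {"dx":-0.004,"dy":-0.0105,"dz":0.04,"ax":0,"ay":0,"az":0,"gripper":0.5}
    - {"dx":0,"dy":0,"dz":0.08,"ax":0,"ay":0,"az":0,"gripper":0.5}
    - {"dx":0,"dy":0,"dz":0.08,"ax":0,"ay":0,"az":0,"gripper":0.5}
    - {"dx":0,"dy":0,"dz":0.06,"ax":0,"ay":0,"az":0,"gripper":0.5}
    - {"dx":0,"dy":0,"dz":0.05,"ax":0,"ay":0,"az":0,"gripper":0.5}
    - {"dx":0,"dy":0,"dz":0.03,"ax":0,"ay":0,"az":0,"gripper":0.5}
    - {"dx":0,"dy":0,"dz":0,"ax":0,"ay":0,"az":0,"gripper":0.5}

```text
clock: 3.45
eef_pos: [515.0, 42.5, 186.8]
tool_rot: [-3.141, 0.0, 1.542]
force: [0.1, 0.0, -0.5]
width: 43.0
gripper_force: 0.0
```

```bash
python3 goto.py 515.5 41 186 1.541 1;python3 wr.py pics/w3.png
```

```text
d [-0.0049, 0.0018, 0.0026] a [-0.0006, 0.0001, 0.0006]
[515.   42.5 186.8] [-3.1406e+00  1.0000e-04  1.5419e+00] [ 0.05  0.03 -0.53] 3.45
12138 [516.   53.4 197.1] [array([515.4,  51.2]), array([64.3, 74.1]), np.float64(36.7)] 43.037455696554424
```

Request:
step_arm:
  plan:
    - {"dx":-0.005,"dy":0.0015,"dz":0,"ax":0,"ay":0,"az":0,"gripper":0.3}
    - {"dx":0,"dy":0,"dz":0,"ax":0,"ay":0,"az":0,"gripper":0.23}
    - {"dx":0,"dy":0,"dz":0,"ax":0,"ay":0,"az":0,"gripper":0.2}
    - {"dx":0,"dy":0,"dz":0,"ax":0,"ay":0,"az":0,"gripper":0.17}
    - {"dx":0,"dy":0,"dz":0,"ax":0,"ay":0,"az":0,"gripper":0.1}
    - {"dx":0,"dy":0,"dz":0,"ax":0,"ay":0,"az":0,"gripper":0}
    - {"dx":0,"dy":0,"dz":0,"ax":0,"ay":0,"az":0,"gripper":0}

```text
clock: 4.38
eef_pos: [515.8, 41.2, 187.8]
tool_rot: [3.141, 0.0, 1.542]
force: [-1.2, -0.1, 6.0]
width: 15.1
gripper_force: 58.7
```

Request:
step_arm:
  plan:
    - {"dx":0,"dy":0,"dz":-0.01,"ax":0,"ay":0,"az":0,"gripper":0}
    - {"dx":0,"dy":0,"dz":-0.01,"ax":0,"ay":0,"az":0,"gripper":0}
    - {"dx":0,"dy":0,"dz":-0.01,"ax":0,"ay":0,"az":0,"gripper":0}
    - {"dx":0,"dy":0,"dz":-0.01,"ax":0,"ay":0,"az":0,"gripper":0}
    - {"dx":0,"dy":0,"dz":0,"ax":0,"ay":0,"az":0,"gripper":0}

```text
clock: 5.0
eef_pos: [515.8, 41.2, 199.5]
tool_rot: [3.141, -0.0, 1.542]
force: [1.2, 0.4, -4.2]
width: 15.1
gripper_force: 58.5
```

Request:
step_arm:
  plan:
    - {"dx":0,"dy":0,"dz":-0.01,"ax":0,"ay":0,"az":0,"gripper":0}
    - {"dx":0,"dy":0,"dz":-0.015,"ax":0,"ay":0,"az":0,"gripper":0}
    - {"dx":0,"dy":0,"dz":-0.015,"ax":0,"ay":0,"az":0,"gripper":0}
    - {"dx":0,"dy":0,"dz":-0.015,"ax":0,"ay":0,"az":0,"gripper":0}
    - {"dx":0,"dy":0,"dz":-0.015,"ax":0,"ay":0,"az":0,"gripper":0}
    - {"dx":0,"dy":0,"dz":-0.015,"ax":0,"ay":0,"az":0,"gripper":0}
    - {"dx":0,"dy":0,"dz":-0.015,"ax":0,"ay":0,"az":0,"gripper":0}
    - {"dx":0,"dy":0,"dz":-0.015,"ax":0,"ay":0,"az":0,"gripper":0}
    - {"dx":0,"dy":0,"dz":-0.01,"ax":0,"ay":0,"az":0,"gripper":0}
    - {"dx":0,"dy":0,"dz":0,"ax":0,"ay":0,"az":0,"gripper":0}

```text
clock: 6.25
eef_pos: [516.1, 41.2, 237.2]
tool_rot: [3.14, -0.0, 1.542]
force: [1.3, -0.2, -5.4]
width: 14.9
gripper_force: 58.6
```

Request:
step_arm:
  plan:
    - {"dx":0,"dy":0,"dz":-0.01,"ax":0,"ay":0,"az":0,"gripper":0}
    - {"dx":0,"dy":0,"dz":-0.01,"ax":0,"ay":0,"az":0,"gripper":0}
    - {"dx":0,"dy":0,"dz":-0.01,"ax":0,"ay":0,"az":0,"gripper":0}
    - {"dx":0,"dy":0,"dz":-0.01,"ax":0,"ay":0,"az":0,"gripper":0}
    - {"dx":0,"dy":0,"dz":-0.01,"ax":0,"ay":0,"az":0,"gripper":0}
    - {"dx":0,"dy":0,"dz":-0.01,"ax":0,"ay":0,"az":0,"gripper":0}
    - {"dx":0,"dy":0,"dz":-0.01,"ax":0,"ay":0,"az":0,"gripper":0}
    - {"dx":0,"dy":0,"dz":-0.01,"ax":0,"ay":0,"az":0,"gripper":0}
    - {"dx":0,"dy":0,"dz":-0.01,"ax":0,"ay":0,"az":0,"gripper":0}
    - {"dx":0,"dy":0,"dz":0,"ax":0,"ay":0,"az":0,"gripper":0}

```text
clock: 7.5
eef_pos: [515.9, 41.2, 264.1]
tool_rot: [3.141, -0.0, 1.542]
force: [0.4, 0.5, -5.2]
width: 15.0
gripper_force: 60.6
```

```bash
python3 goto.py 516 41.2 294 1.541 1;python3 - <<'E'
from cell import ctrl
import cv2,numpy as np
im=ctrl.get_image("side");c=im["color"][190:320,230:350,::-1]
cv2.imwrite("pics/s4.png",cv2.resize(c,None,fx=4,fy=4,interpolation=cv2.INTER_CUBIC))
E
```

```text
d [-0.0001, 0.0003, -0.0996] a [0.0005, -0.0, 0.0007]
[515.9  41.2 264.1] [ 3.1408e+00 -1.0000e-04  1.5422e+00] [ 0.4   0.5  -5.22] 7.5
```

View pics/s4.png

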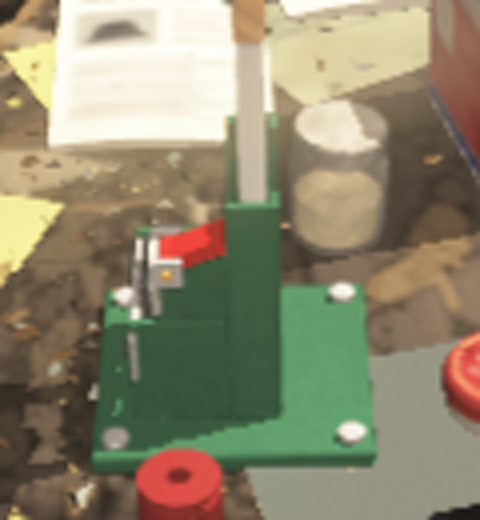

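The side crop shows the section raised and the red pawl (165–225, 240) tilted up by the rung. Continue upward.

Request:
step_arm:
  plan:
    - {"dx":0,"dy":0,"dz":-0.01,"ax":0,"ay":0,"az":0,"gripper":0}
    - {"dx":0,"dy":0,"dz":-0.01,"ax":0,"ay":0,"az":0,"gripper":0}
    - {"dx":0,"dy":0,"dz":-0.01,"ax":0,"ay":0,"az":0,"gripper":0}
    - {"dx":0,"dy":0,"dz":-0.01,"ax":0,"ay":0,"az":0,"gripper":0}
    - {"dx":0,"dy":0,"dz":-0.01,"ax":0,"ay":0,"az":0,"gripper":0}
    - {"dx":0,"dy":0,"dz":-0.01,"ax":0,"ay":0,"az":0,"gripper":0}
    - {"dx":0,"dy":0,"dz":-0.01,"ax":0,"ay":0,"az":0,"gripper":0}
    - {"dx":0,"dy":0,"dz":-0.01,"ax":0,"ay":0,"az":0,"gripper":0}
    - {"dx":0,"dy":0,"dz":-0.01,"ax":0,"ay":0,"az":0,"gripper":0}
    - {"dx":0,"dy":0,"dz":-0.01,"ax":0,"ay":0,"az":0,"gripper":0}
    - {"dx":0,"dy":0,"dz":-0.01,"ax":0,"ay":0,"az":0,"gripper":0}
    - {"dx":0,"dy":0,"dz":0,"ax":0,"ay":0,"az":0,"gripper":0}
    - {"dx":0,"dy":0,"dz":0,"ax":0,"ay":0,"az":0,"gripper":0}

```text
clock: 9.18
eef_pos: [515.6, 41.2, 296.8]
tool_rot: [-3.141, 0.0, 1.542]
force: [-0.3, 0.0, -5.2]
width: 15.2
gripper_force: 60.7
```

```bash
python3 - <<'E'
from cell import ctrl
import cv2,numpy as np
s=ctrl.read_state();print(s["eef_pos"].round(1),s["force"].round(1))
im=ctrl.get_image("side");c=im["color"][190:320,230:350,::-1]
cv2.imwrite("pics/s5.png",cv2.resize(c,None,fx=4,fy=4,interpolation=cv2.INTER_CUBIC))
E
```

```text
[515.6  41.2 296.8] [-0.3  0.  -5.2]
```

View pics/s5.png

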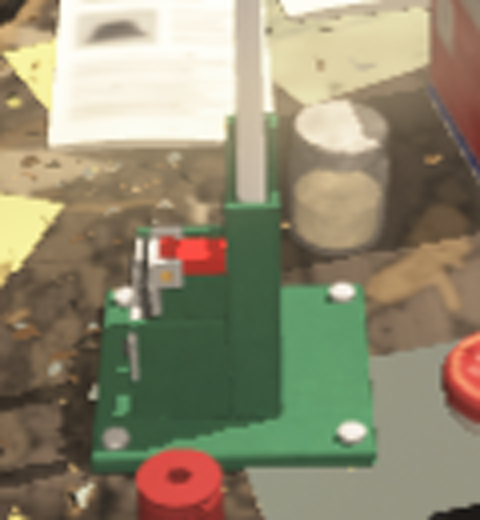

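Pawl is level again (160–228, 250): rung has passed. Lowering.

Request:
step_arm:
  plan:
    - {"dx":0,"dy":0,"dz":0.005,"ax":0,"ay":0,"az":0,"gripper":0}
    - {"dx":0,"dy":0,"dz":0.01,"ax":0,"ay":0,"az":0,"gripper":0}
    - {"dx":0,"dy":0,"dz":0.01,"ax":0,"ay":0,"az":0,"gripper":0}
    - {"dx":0,"dy":0,"dz":0.01,"ax":0,"ay":0,"az":0,"gripper":0}
    - {"dx":0,"dy":0,"dz":0.01,"ax":0,"ay":0,"az":0,"gripper":0}
    - {"dx":0,"dy":0,"dz":0.01,"ax":0,"ay":0,"az":0,"gripper":0}
    - {"dx":0,"dy":0,"dz":0.01,"ax":0,"ay":0,"az":0,"gripper":0}
    - {"dx":0,"dy":0,"dz":0.01,"ax":0,"ay":0,"az":0,"gripper":0}
    - {"dx":0,"dy":0,"dz":0.01,"ax":0,"ay":0,"az":0,"gripper":0}
    - {"dx":0,"dy":0,"dz":0.005,"ax":0,"ay":0,"az":0,"gripper":0}
    - {"dx":0,"dy":0,"dz":0,"ax":0,"ay":0,"az":0,"gripper":0}

```text
clock: 10.6
eef_pos: [515.6, 41.2, 269.7]
tool_rot: [-3.141, 0.0, 1.542]
force: [0.0, -0.0, -4.5]
width: 15.2
gripper_force: 60.7
```

Request:
step_arm:
  plan:
    - {"dx":0,"dy":0,"dz":0.003,"ax":0,"ay":0,"az":0,"gripper":0}
    - {"dx":0,"dy":0,"dz":0.002,"ax":0,"ay":0,"az":0,"gripper":0}
    - {"dx":0,"dy":0,"dz":0,"ax":0,"ay":0,"az":0,"gripper":0}
    - {"dx":0,"dy":0,"dz":0,"ax":0,"ay":0,"az":0,"gripper":0}

```text
clock: 11.1
eef_pos: [515.7, 41.2, 268.3]
tool_rot: [3.142, -0.0, 1.542]
force: [-0.2, -0.5, -4.7]
width: 15.2
gripper_force: 60.7
```

```bash
python3 - <<'E'
import pickle,numpy as np,cv2
from h import *
from cell import ctrl
for im in (pickle.load(open("d.pkl","rb"))["top"],):
    P=cloud(im);hsv=cv2.cvtColor(im["color"],cv2.COLOR_RGB2HSV)
    m=((hsv[...,0]<6)|(hsv[...,0]>174))&(hsv[...,1]>170)
    m[:250]=0;m[295:]=0;m[:,:295]=0;m[:,330:]=0
    Q=P[m&~np.isnan(P[...,2])];Q=Q[np.argsort(Q[:,0])]
    for q in np.array_split(Q,8):print(np.median(q,0).round(1))
E
```

```text
[469.6  41.2  91.7]
[475.7  40.8  91.7]
[483.2  42.3  91.5]
[490.4  41.8  91.6]
[497.8  41.3  90.8]
[504.5  40.9  91.3]
[512.7  41.4  91.5]
[519.2  41.   91.6]
```

Request:
step_arm:
  plan:
    - {"dx":0,"dy":0,"dz":0.003,"ax":0,"ay":0,"az":0,"gripper":0}
    - {"dx":0,"dy":0,"dz":0.003,"ax":0,"ay":0,"az":0,"gripper":0}
    - {"dx":0,"dy":0,"dz":0,"ax":0,"ay":0,"az":0,"gripper":0}
    - {"dx":0,"dy":0,"dz":0,"ax":0,"ay":0,"az":0,"gripper":0}

```text
clock: 11.6
eef_pos: [515.7, 41.2, 266.5]
tool_rot: [3.141, -0.0, 1.542]
force: [0.1, -0.2, -5.3]
width: 14.8
gripper_force: 60.7
```

Request:
step_arm:
  plan:
    - {"dx":0,"dy":0,"dz":0.003,"ax":0,"ay":0,"az":0,"gripper":0}
    - {"dx":0,"dy":0,"dz":0,"ax":0,"ay":0,"az":0,"gripper":0}
    - {"dx":0,"dy":0,"dz":0,"ax":0,"ay":0,"az":0,"gripper":0}

```text
clock: 11.98
eef_pos: [515.7, 41.2, 265.6]
tool_rot: [3.142, -0.0, 1.542]
force: [0.7, -0.2, -5.1]
width: 15.1
gripper_force: 60.7
```

Request:
step_arm:
  plan:
    - {"dx":0,"dy":0,"dz":0.003,"ax":0,"ay":0,"az":0,"gripper":0}
    - {"dx":0,"dy":0,"dz":0,"ax":0,"ay":0,"az":0,"gripper":0}
    - {"dx":0,"dy":0,"dz":0,"ax":0,"ay":0,"az":0,"gripper":0}

```text
clock: 12.35
eef_pos: [515.7, 41.2, 264.7]
tool_rot: [3.142, -0.0, 1.542]
force: [0.2, -0.1, -4.5]
width: 15.3
gripper_force: 60.7
```

Request:
step_arm:
  plan:
    - {"dx":0,"dy":0,"dz":0.003,"ax":0,"ay":0,"az":0,"gripper":0}
    - {"dx":0,"dy":0,"dz":0,"ax":0,"ay":0,"az":0,"gripper":0}
    - {"dx":0,"dy":0,"dz":0,"ax":0,"ay":0,"az":0,"gripper":0}

```text
clock: 12.72
eef_pos: [515.7, 41.2, 263.8]
tool_rot: [3.142, -0.0, 1.542]
force: [0.8, -0.7, -4.9]
width: 14.7
gripper_force: 60.7
```

Request:
step_arm:
  plan:
    - {"dx":0,"dy":0,"dz":0.003,"ax":0,"ay":0,"az":0,"gripper":0}
    - {"dx":0,"dy":0,"dz":0,"ax":0,"ay":0,"az":0,"gripper":0}
    - {"dx":0,"dy":0,"dz":0,"ax":0,"ay":0,"az":0,"gripper":0}

```text
clock: 13.1
eef_pos: [515.8, 41.2, 263.1]
tool_rot: [3.141, -0.0, 1.542]
force: [0.1, 0.3, -3.3]
width: 15.5
gripper_force: 60.9
```

Request:
step_arm:
  plan:
    - {"dx":0,"dy":0,"dz":0.002,"ax":0,"ay":0,"az":0,"gripper":0}
    - {"dx":0,"dy":0,"dz":0,"ax":0,"ay":0,"az":0,"gripper":0}
    - {"dx":0,"dy":0,"dz":0,"ax":0,"ay":0,"az":0,"gripper":0}

```text
clock: 13.48
eef_pos: [515.9, 41.2, 262.6]
tool_rot: [3.141, -0.0, 1.542]
force: [-0.8, -0.2, 0.7]
width: 15.1
gripper_force: 61.3
```

Request:
step_arm:
  plan:
    - {"dx":0,"dy":0,"dz":0.002,"ax":0,"ay":0,"az":0,"gripper":0}
    - {"dx":0,"dy":0,"dz":0,"ax":0,"ay":0,"az":0,"gripper":0}
    - {"dx":0,"dy":0,"dz":0,"ax":0,"ay":0,"az":0,"gripper":0}

```text
clock: 13.85
eef_pos: [515.9, 41.3, 262.0]
tool_rot: [3.141, -0.0, 1.542]
force: [-0.8, -0.4, 4.0]
width: 15.6
gripper_force: 61.8
```

Request:
step_arm:
  plan:
    - {"dx":0,"dy":0,"dz":0.002,"ax":0,"ay":0,"az":0,"gripper":0}
    - {"dx":0,"dy":0,"dz":0,"ax":0,"ay":0,"az":0,"gripper":0}
    - {"dx":0,"dy":0,"dz":0,"ax":0,"ay":0,"az":0,"gripper":0}

```text
clock: 14.22
eef_pos: [516.0, 41.3, 261.6]
tool_rot: [3.141, -0.0, 1.542]
force: [-0.2, -0.5, 5.7]
width: 15.1
gripper_force: 62.1
```

Request:
step_arm:
  plan:
    - {"dx":0,"dy":0,"dz":0.003,"ax":0,"ay":0,"az":0,"gripper":0}
    - {"dx":0,"dy":0,"dz":0,"ax":0,"ay":0,"az":0,"gripper":0}
    - {"dx":0,"dy":0,"dz":0,"ax":0,"ay":0,"az":0,"gripper":0}

```text
clock: 14.6
eef_pos: [516.1, 41.3, 261.1]
tool_rot: [3.14, -0.0, 1.542]
force: [-1.6, 0.1, 8.2]
width: 14.6
gripper_force: 62.5
```

Request:
step_arm:
  plan:
    - {"dx":0,"dy":0,"dz":0.003,"ax":0,"ay":0,"az":0,"gripper":0}
    - {"dx":0,"dy":0,"dz":0,"ax":0,"ay":0,"az":0,"gripper":0}
    - {"dx":0,"dy":0,"dz":0,"ax":0,"ay":0,"az":0,"gripper":0}

```text
clock: 14.98
eef_pos: [516.2, 41.3, 260.5]
tool_rot: [3.14, 0.0, 1.542]
force: [-1.0, 0.1, 11.1]
width: 15.0
gripper_force: 62.9
```

Request:
step_arm:
  plan:
    - {"dx":0,"dy":0,"dz":0.003,"ax":0,"ay":0,"az":0,"gripper":0}
    - {"dx":0,"dy":0,"dz":0,"ax":0,"ay":0,"az":0,"gripper":0}
    - {"dx":0,"dy":0,"dz":0,"ax":0,"ay":0,"az":0,"gripper":0}
    - {"dx":0,"dy":0,"dz":0,"ax":0,"ay":0,"az":0,"gripper":0}
    - {"dx":0,"dy":0,"dz":0,"ax":0,"ay":0,"az":0,"gripper":0}

```text
clock: 15.6
eef_pos: [516.2, 41.4, 260.0]
tool_rot: [3.14, 0.0, 1.542]
force: [-1.5, -0.3, 12.6]
width: 15.3
gripper_force: 63.3
```

Request:
step_arm:
  plan:
    - {"dx":0,"dy":0,"dz":0.002,"ax":0,"ay":0,"az":0,"gripper":0}
    - {"dx":0,"dy":0,"dz":0,"ax":0,"ay":0,"az":0,"gripper":0}
    - {"dx":0,"dy":0,"dz":0,"ax":0,"ay":0,"az":0,"gripper":0}
    - {"dx":0,"dy":0,"dz":0,"ax":0,"ay":0,"az":0,"gripper":0}

```text
clock: 16.1
eef_pos: [516.3, 41.4, 259.7]
tool_rot: [3.139, 0.0, 1.542]
force: [-2.6, -1.0, 16.5]
width: 14.9
gripper_force: 63.6
```

```bash
python3 - <<'E'
from cell import ctrl
import cv2,numpy as np
s=ctrl.read_state();print(s["eef_pos"].round(1),s["force"].round(1),s["torque"].round(2))
im=ctrl.get_image("side");c=im["color"][150:320,210:370,::-1]
cv2.imwrite("pics/s6.png",cv2.resize(c,None,fx=3.5,fy=3.5,interpolation=cv2.INTER_CUBIC))
E
```

```text
[516.3  41.4 259.7] [-2.6 -1.  16.5] [-0.16  1.04 -0.03]
```

View pics/s6.png

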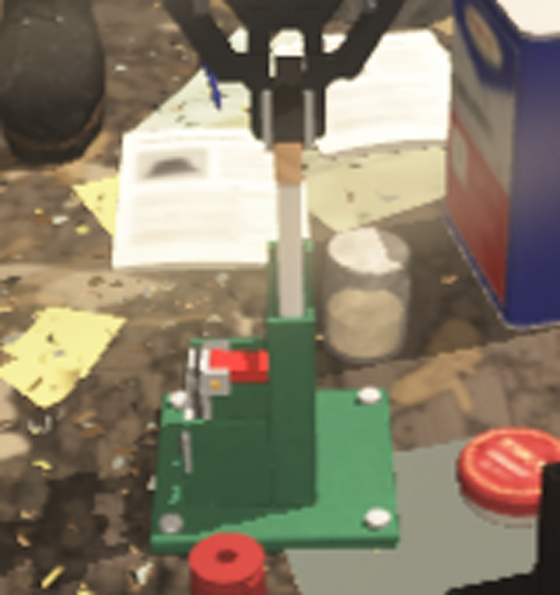

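Pawl level (210–268, 365) under load, about 21 N including the weight. Relieve the press before releasing.

Request:
step_arm:
  plan:
    - {"dx":0,"dy":0,"dz":-0.003,"ax":0,"ay":0,"az":0,"gripper":0}
    - {"dx":0,"dy":0,"dz":-0.003,"ax":0,"ay":0,"az":0,"gripper":0}
    - {"dx":0,"dy":0,"dz":-0.003,"ax":0,"ay":0,"az":0,"gripper":0}
    - {"dx":0,"dy":0,"dz":-0.003,"ax":0,"ay":0,"az":0,"gripper":0}
    - {"dx":0,"dy":0,"dz":0,"ax":0,"ay":0,"az":0,"gripper":0}
    - {"dx":0,"dy":0,"dz":0,"ax":0,"ay":0,"az":0,"gripper":0}

```text
clock: 16.9
eef_pos: [515.9, 41.3, 261.6]
tool_rot: [3.141, -0.0, 1.542]
force: [0.2, 0.0, 4.6]
width: 14.9
gripper_force: 62.1
```

Request:
step_arm:
  plan:
    - {"dx":0,"dy":0,"dz":-0.003,"ax":0,"ay":0,"az":0,"gripper":0}
    - {"dx":0,"dy":0,"dz":0,"ax":0,"ay":0,"az":0,"gripper":0}
    - {"dx":0,"dy":0,"dz":0,"ax":0,"ay":0,"az":0,"gripper":0}

```text
clock: 17.27
eef_pos: [515.8, 41.2, 262.2]
tool_rot: [3.142, -0.0, 1.542]
force: [-0.7, -0.3, 2.0]
width: 15.0
gripper_force: 61.6
```

Request:
step_arm:
  plan:
    - {"dx":0,"dy":0,"dz":-0.001,"ax":0,"ay":0,"az":0,"gripper":0.15}
    - {"dx":0,"dy":0,"dz":0,"ax":0,"ay":0,"az":0,"gripper":0.2}
    - {"dx":0,"dy":0,"dz":0,"ax":0,"ay":0,"az":0,"gripper":0.25}
    - {"dx":0,"dy":0,"dz":0,"ax":0,"ay":0,"az":0,"gripper":0.35}
    - {"dx":0,"dy":0,"dz":0,"ax":0,"ay":0,"az":0,"gripper":0.5}
    - {"dx":0,"dy":0,"dz":0,"ax":0,"ay":0,"az":0,"gripper":0.5}
    - {"dx":0,"dy":0,"dz":0,"ax":0,"ay":0,"az":0,"gripper":0.5}

```text
clock: 18.15
eef_pos: [515.7, 41.2, 262.7]
tool_rot: [3.142, 0.0, 1.542]
force: [-0.1, 0.1, -0.2]
width: 42.9
gripper_force: 0.0
```

Request:
step_arm:
  plan:
    - {"dx":0,"dy":0,"dz":-0.02,"ax":0,"ay":0,"az":0,"gripper":0.5}
    - {"dx":0,"dy":0,"dz":-0.05,"ax":0,"ay":0,"az":0,"gripper":0.5}
    - {"dx":0,"dy":0,"dz":-0.08,"ax":0,"ay":0,"az":0,"gripper":0.5}
    - {"dx":0,"dy":0,"dz":-0.08,"ax":0,"ay":0,"az":0,"gripper":0.5}
    - {"dx":0,"dy":0,"dz":-0.04,"ax":0,"ay":0,"az":0,"gripper":0.5}
    - {"dx":0,"dy":0,"dz":0,"ax":0,"ay":0,"az":0,"gripper":0.5}
    - {"dx":0,"dy":0,"dz":0,"ax":0,"ay":0,"az":0,"gripper":0.5}

```text
clock: 19.02
eef_pos: [515.2, 41.0, 343.0]
tool_rot: [-3.14, 0.0, 1.542]
force: [0.0, 0.1, -0.4]
width: 43.0
gripper_force: 0.0
```

```bash
python3 - <<'E'
from cell import ctrl
import cv2,numpy as np
from h import *
s=ctrl.read_state();print(s["eef_pos"].round(1),s["force"].round(1))
im=ctrl.get_image("side");P=cloud(im)
m=(P[...,2]>235)&(P[...,2]<290)&(abs(P[...,0]-515)<14)&(abs(P[...,1]-41)<60)
Q=P[m];print(len(Q),np.percentile(Q[:,2],[50,90,98]).round(1))
c=im["color"][150:320,210:370,::-1]
cv2.imwrite("pics/s7.png",cv2.resize(c,None,fx=3.5,fy=3.5,interpolation=cv2.INTER_CUBIC))
E
```

```text
[515.2  41.  343. ] [ 0.   0.1 -0.4]
330 [272.  273.6 274.1]
```

View pics/s7.png

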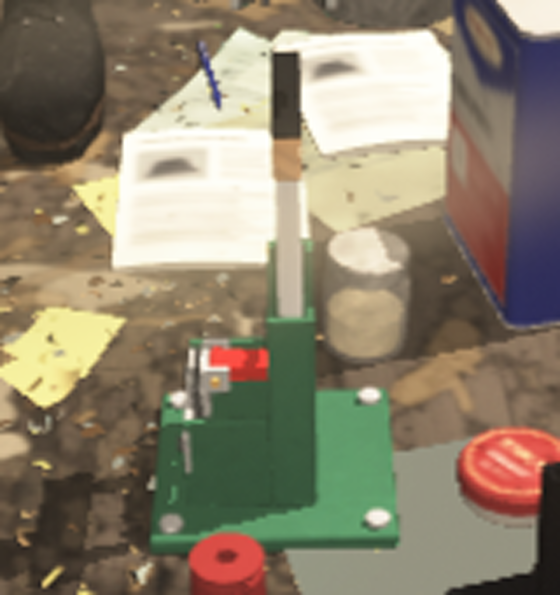

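The section stands with its bar top (285,60) at z ≈ 272, so the origin is about 88 mm up. The pawl is level, and the jar, spool and tin are in place.

```bash
python3 -c "
from cell import ctrl
print(ctrl.finish_job())"
```

```text
the job is handed in; nothing more can be done
None
```

The job is handed in with no verdict returned: the section stands locked with its yellow rung on the level pawl (origin about 88 mm up), after a press test of about 16 N, and the gripper is clear.

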